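# Refit the keyed drive shaft of the pigment mill

### The job

Take the red-handled keyed shaft from the wooden stand and push it into the clamp hub on the pigment mill, turning it until its key slips into the slot, then keep pushing against the spring until its collar is flush on the hub. Finish while still gripping it pressed fully home, ready for a colleague to tighten the clamp. Leave the wooden-handled stirrer in the stand and do not disturb the jar, bowl or blue ore stone.

Things in the scene. Friction and masses are not known exactly. Their poses are not given: they have to be found in the camera images.
- shaft: Keyed drive shaft, loose, 0.2 kg, upright at the start. Origin at the centre of its lower tip, z up along it. Steel rod 16 mm diameter (nose tapers to 11 mm over the last 4 mm) from 0 to 42 mm; steel collar 42 mm diameter, 42 to 48 mm; red square handle 24 x 24 mm, 48 to 94 mm, faces square to x and y.
- shaft_key (a point): Brass key on the shaft's +x side: 6 mm wide, sticking out to 14 mm from the axis, from 12 to 32 mm above the tip, so the first 12 mm of shaft enter the bore at any turn. This point is the middle of the key's outer face. Two yellow marks show its side from above: one on top of the collar over the key, one on top of the handle from its centre to its +x edge.
- mill: Drive unit of the pigment mill, fixed to the table: green housing 140 x 130 mm, 65 mm high (a lower grey finned part reaches 135 mm out to +x), with an upright steel split hub on its top. Origin at table height under the hub's axis, z up; +x points from the hub's axis along the keyway slot.
- hub_mouth (a point): Centre of the hub's bore at its flat top face, 115 mm above the table; axes as the mill. Hub 50 mm high, about 52 mm across; bore 17.6 mm, no chamfer; a slot 8 mm wide runs full height from the bore out through the +x side and takes the key. Spring pad 28 mm below the face. Home: the shaft's collar rests on the face, tip 42 mm below it.
- pad (a joint): Spring pad in the bore, m: 0 at rest (28 mm below the hub's face), grows as it is pushed down, 0.014 when the shaft's collar sits on the hub, stop at 0.016. Pushing back with about 3.6 N at 0 and 10 N at 0.014, more than the shaft's weight.
- stand: Wooden stand, fixed, 90 x 190 x 55 mm (x, y, z), origin at the centre of its underside. Two through holes 31 mm wide at y = -50 and +50 mm; shaft and stirrer hang in them by their collars, which rest on the stand's top, so their tips are 13 mm above the table. Which is in which hole varies.
- stirrer: Stirrer, loose, of the same shape and size as the drive shaft but brass, without a key and with a wooden handle; origin at its lower tip. Leave it in the stand.
- jar: Closed orange pigment jar, 60 mm diameter, 85 mm high, origin under its centre. Leave alone.
- bowl: Small white plastic bowl, 90 mm across, 45 mm high, origin under its centre. Leave alone.
- ore: Blue ore stone, about 68 mm across, 40 mm high, origin under its centre. Leave alone.
Things that resemble listed ones, but are neither listed nor needed, are in the scene too. Leave any purple look-alike of the shaft alone. Several things look just like the mill: the one meant starts farthest from the robot's base.

How it is judged:
On the way, in this order (a step that is already met when the one before it is completed fails the run):
1. the keyed shaft is lifted clear of the stand in the gripper (height (world z) of shaft above 0.065 m and contact force between the fingers and shaft above 1 N), for 0.1 s.
2. its key has slipped into the hub's slot and its tip presses the spring pad (horizontal distance between shaft and hub_mouth below 0.004 m and z of shaft in the frame of hub_mouth below -0.028 m and value of joint pad above 0.002 m), for 0.1 s.
At the end, for the whole second after the job is handed in: Shaft home in the hub: tip at least 40 mm below the hub face, within 3 mm of the axis, upright within 0.06 rad, key in line with the slot, pad pushed down at least 11.5 mm, at rest, and the fingers still holding it (over 3 N); the stirrer still hangs upright in the stand (z of shaft in the frame of hub_mouth below -0.04 m and horizontal distance between shaft and hub_mouth below 0.003 m and angle between the z axis of shaft and the z axis of mill, either way round below 0.06 rad and angle between the x axis of shaft and the x axis of mill, either way round below 0.2 rad and value of joint pad above 0.0115 m and contact force between the fingers and shaft above 3 N and linear speed of shaft below 0.02 m/s and height (world z) of stirrer below 0.02 m and angle between stirrer's own z axis and vertical below 0.15 rad); the arm keeps its last pose, push and grip.
It fails at once if the stirrer is pulled out of its stand (distance of stirrer from where it was at the start of the episode above 0.03 m).
It fails at once if the jar, the bowl or the ore stone is disturbed (moved over 30 mm) (distance of any of jar, bowl, ore from where it was at the start of the episode above 0.03 m).
It also fails if it takes over 38 s, if anything falls off the work surface, if the arm or the gripper's body presses on something with over 40 N, if the wrist force passes 120 N, or if a joint passes its speed limit or range.

### The arm

A 6-joint arm with a two-finger parallel gripper is mounted at the origin on the work surface. World frame = base frame: x ahead of the robot, y to its left, z up, the work surface at z = 0. Lengths are in m, angles in rad, forces in N, time in s.
With the tool pointing down it reaches from about 0.35 to 0.775 m from the base axis. Payload 7.3 kg.
Tool frame: the origin (TCP) lies at the very end of the fingers, on their centre line; the grasp point (between the pads) lies 19 mm behind it; z points along the fingers, y is the line along which they close (so a half turn about z gives the same grasp; the last joint's range is limited). The gripper opens to 92 mm and grips with 3 to 60 N. Pads are 19 mm wide; open, the fingers measure 130 mm over their backs; the gripper's body (75 mm by 190 mm) begins 47 mm behind the grasp point.
Start: joints at [-1.45, 0.342, 1.524, -0, 1.275, -0.146], TCP at [0.138, -0.506, 0.227] pointing down, gripper open.
Joint ranges: [-2.53, 2.53], [-0.77, 2.02], [0.04, 2.7], [-1, 4.14], [0.28, 2.66], [-3.11, 3.11]. Speed limits (rad/s): [2.57, 2.57, 3.14, 3.14, 3.14, 3.14].

### API

Orientations are given as [roll, pitch, yaw] about the fixed x, y, z axes, in that order (R = Rz(yaw) Ry(pitch) Rx(roll)).
In Python, from cell import observe, read_camera, get_calibration, hand_in, search_frame gives the robot as it stands.
- The arm moves only by the tool step_arm, never from a script. Its argument "commands" is a list of rows, each an object with "translation": the shift along the tool's x, y, z in mm, a list of three; "roll": the turn about the tool's z in rad. In form: [{"translation": [x, y, z], "roll": roll}, ...]. A call has 1 to 20 rows; each row shifts and turns the commanded pose from where the row before left it, along the tool's axes as they then stand; what a row does not reach is not made up. A row lasts 1/12 s, in which the tool goes at most 41.7 mm and 7.16 degrees, less where a joint would pass 70% of its speed; a pose out of reach is approached as far as the arm can. A call is refused whole if a number of a shift passes 41.7 or a number of a turn 0.125, either way. A call with a gripper value outside its range is refused whole. "fingers" is the opening, from 0 (shut) to 1 (fully open), set as the call begins (left out, the last holds). The fingers move at their own pace and stop on an object; "grip_force" is the grip in N (left out, the last holds). Time passes only in rows, so rows that do not move let the fingers close. It gives the time, the measured TCP pose, the force, the opening and the grip force at its end, in the units of the state.
- observe(): the state, without advancing time (a new reading comes with each control period).
- read_camera(name): name is "side" or "top"; returns the picture (384x512x3 uint8, red, green, blue); there is no depth.
- get_calibration(name): a dict with "camera_matrix" (3x3 intrinsics, pixels), "dist_coeffs" ([k1, k2, p1, p2, k3] as OpenCV has them; the pictures are not rectified), "world_from_camera" (4x4, takes a point from camera to world coordinates). Camera axes: x right, y up, looking along -z (the intrinsics and any distortion apply to the point x, -y, -z); pixel columns grow to the right and rows downward; lengths in m; the calibration is good to about 2 mm. A picture is of the moment at which its call begins. get_calibration takes no time and is no camera call.
- hand_in(): hands the job in; it is judged then, once.
Trained networks look in the newest picture that a camera, given by its name, has taken for a name from the list of things; names that differ only in an ending like _2 or _b are one class to them, and where a whole thing is asked for, a point or a joint stands for the part that bears it (a point fixed in the world has none). Each returns a list of dicts, best first, with "confidence" (0 to 1); they miss things now and then, are a little off and sometimes report something else, mostly with a low value. They report only what shows in the picture. A call takes as long as a camera call. They do not tell look-alikes from the thing itself.
- search_frame(camera, name): "at" ([x, y, z] in m, in world coordinates, good to about 4 mm: the middle of the surface that is visible of it).
The state is a dict: "time": time; "qpos": joint angles; "qvel": joint speeds; "joint_efforts": joint torques, N m; "tool_pos": TCP position; "tool_rot": TCP orientation; "contact_force": force on the tool from outside, world axes, zero at the start; "torque": the same for the moment, N m; "opening": finger opening in m; "grip_force": force on a finger pad.
Only numpy, scipy, OpenCV 4.12 (cv2) and the standard library are available. Lean on these libraries where they do the work, as an engineer would, in place of code of your own. Each camera call takes 0.05 s, during which the arm holds its last target. There are 200 camera calls.

## Working session

There is one attempt and no reset: what is moved stays moved. The work goes in short steps, Python scripts to look and compute and a tool call to move; the robot and the scene stay as the last step left them, time stands still between calls to the robot, and variables do not carry over. Pictures are saved under pics/ and viewed, at most 10 in all, crops included, and the job is handed in when it is done.

Besides the shell and the picture viewer there is one more tool, called after "Request:" as name(argument=value, ...), one argument or row to a line, values as JSON. step_arm: Moves the arm, as the interface text tells. Its arguments: {"type":"object","properties":{"commands":{"type":"array"},"fingers":{"type":"number"},"grip_force":{"type":"number"}},"required":["commands"]}

```bash
mkdir -p pics; python3 - <<'E'
from cell import *
import cv2, numpy as np
o=observe(); print(o['time'],o['tool_pos'],o['tool_rot'],o['opening'])
for c in ['top','side']:
    im=read_camera(c); cv2.imwrite(f'pics/{c}0.png',im[:,:,::-1])
    k=get_calibration(c); print(c,np.round(k['camera_matrix'],1).tolist(),k['dist_coeffs'],np.round(k['world_from_camera'],3).tolist())
    for n in ['shaft','mill','stand','stirrer','hub_mouth','shaft_key','jar','bowl','ore']:
        print(c,n,[(np.round(d['at'],3).tolist(),round(d['confidence'],2)) for d in search_frame(c,n)])
E
```

```text
0.0 [ 0.13837187 -0.50601604  0.22602821] [-3.14005309e+00 -2.40458755e-04  2.66741139e-01] 0.09183832780682163
top [[355.6, 0.0, 256.7], [0.0, 355.6, 192.4], [0.0, 0.0, 1.0]] [-0.07428417  0.          0.          0.          0.        ] [[-0.084, 0.972, -0.221, 0.275], [-0.996, -0.082, 0.018, 0.011], [-0.0, 0.222, 0.975, 1.265], [0.0, 0.0, 0.0, 1.0]]
top shaft [([0.652, -0.129, 0.072], 0.64)]
top mill [([0.353, -0.027, 0.065], 0.9), ([0.494, 0.201, 0.066], 0.87)]
top stand [([0.55, -0.204, 0.052], 0.55)]
top stirrer [([0.557, -0.257, 0.084], 0.54)]
top hub_mouth [([0.488, 0.2, 0.06], 0.88), ([0.352, -0.027, 0.068], 0.63)]
top shaft_key [([0.553, -0.157, 0.085], 0.42)]
top jar []
top bowl [([0.6, 0.45, 0.026], 0.79)]
top ore [([0.56, -0.408, 0.026], 0.68)]
side [[381.4, 0.0, 254.7], [0.0, 381.4, 192.9], [0.0, 0.0, 1.0]] [-0.12117548  0.          0.          0.          0.        ] [[0.966, 0.188, -0.179, 0.345], [-0.259, 0.651, -0.713, -0.763], [-0.017, 0.735, 0.678, 0.803], [0.0, 0.0, 0.0, 1.0]]
side shaft [([0.656, -0.145, 0.066], 0.67), ([0.555, -0.173, 0.076], 0.61)]
side mill [([0.352, -0.055, 0.065], 0.82), ([0.492, 0.168, 0.06], 0.79), ([0.556, -0.175, 0.083], 0.32)]
side stand [([0.541, -0.246, 0.056], 0.97)]
side stirrer [([0.558, -0.268, 0.084], 0.9)]
side hub_mouth [([0.354, -0.05, 0.067], 0.9), ([0.493, 0.171, 0.06], 0.78)]
side shaft_key [([0.66, -0.143, 0.064], 0.89), ([0.554, -0.175, 0.081], 0.57), ([0.731, -0.025, 0.061], 0.51)]
side jar [([0.729, -0.023, 0.062], 0.82), ([0.496, 0.173, 0.061], 0.35)]
side bowl [([0.598, 0.454, 0.031], 0.56)]
side ore [([0.558, -0.42, 0.033], 0.79)]
```

View pics/top0.png

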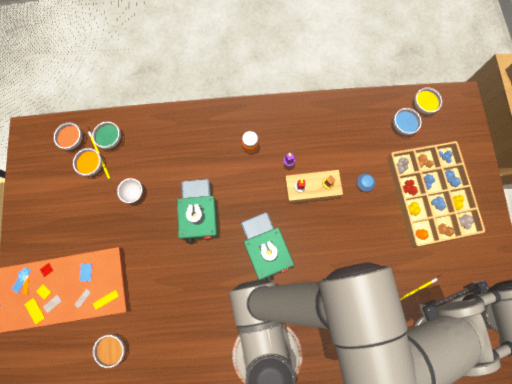

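View pics/side0.png

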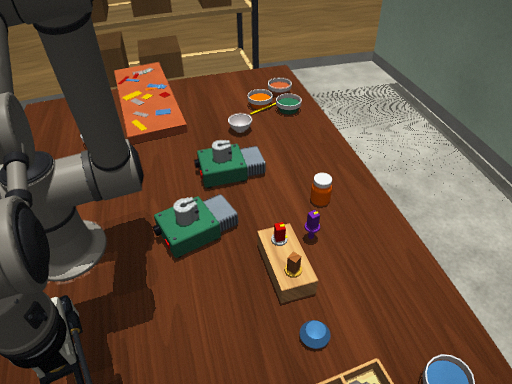

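The pictures show the stand with the red shaft (top 300,185) and the wooden stirrer (328,182), with a purple decoy at (290,160). The farther mill is at top (195,213), with its grey fins pointing up in the image. Next I zoom in.

```bash
python3 - <<'E'
import cv2, numpy as np
t=cv2.imread('pics/top0.png'); s=cv2.imread('pics/side0.png')
def c(im,u,v,r): return cv2.resize(im[v-r:v+r,u-r:u+r],(300,300),interpolation=cv2.INTER_CUBIC)
cv2.imwrite('pics/z0.png',np.vstack([np.hstack([c(t,195,213,25),c(t,302,185,15)]),np.hstack([c(s,222,155,30),c(s,280,235,20)])]))
E
```

```text
(no output)
```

View pics/z0.png

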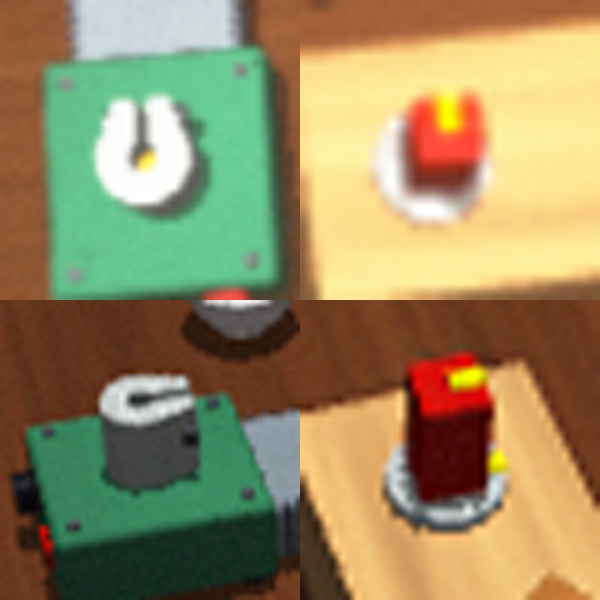

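```bash
cat > h.py <<'E'
from cell import *
import cv2, numpy as np
def ray(c,px):
    k=get_calibration(c); W=np.array(k['world_from_camera'])
    p=cv2.undistortPoints(np.array(px,float).reshape(-1,1,2),np.array(k['camera_matrix']),np.array(k['dist_coeffs']))[:,0]
    d=np.c_[p[:,0],-p[:,1],-np.ones(len(p))]@W[:3,:3].T
    return W[:3,3],d
def onz(c,px,z):
    o,d=ray(c,px); return o+d*((z-o[2])/d[:,2])[:,None]
def proj(c,P):
    k=get_calibration(c); W=np.array(k['world_from_camera'])
    q=(np.atleast_2d(P)-W[:3,3])@W[:3,:3]; q=q*[1,-1,-1]
    return cv2.projectPoints(q.reshape(-1,1,3),np.zeros(3),np.zeros(3),np.array(k['camera_matrix']),np.array(k['dist_coeffs']))[0][:,0]
def hexcol(im,u,v): return im[v,u]
E
python3 - <<'E'
from h import *
np.set_printoptions(precision=4,suppress=True)
T=lambda p,s,o:np.array(p,float)/s+np.array(o)-0.5+0.5/s
mt=T([(65,85),(240,70),(252,260),(75,275)],6,(170,188))
ms=T([(48,132),(212,102),(248,193),(73,225)],5,(192,125))
for c,m in (('top',mt),('side',ms)):
    P=onz(c,m,.065); print(c,'screws',P[:,:2].tolist(),'mean',P.mean(0)[:2])
    for i in range(4):
        d=P[(i+1)%4]-P[i]; print(np.linalg.norm(d[:2]),np.arctan2(d[1],d[0]))
print('hub top',onz('top',T([(147,152),(143,155),(97,155),(193,155),(143,97),(148,207)],6,(170,188)),.115)[:,:2])
print('hub side',onz('side',T([(148,399-300),(100,101),(196,101)],5,(192,125)),.115)[:,:2])
ht=T([(110,100),(182,97),(185,162),(112,165),(149,130),(149,97)],10,(287,170))
hs=T([(107,65),(170,57),(192,105),(113,115),(152,83),(185,75)],7.5,(260,215))
for c,m in (('top',ht),('side',hs)):
    P=onz(c,m,.107); print(c,'handle',P[:,:2].tolist(),P[:4].mean(0)[:2])
    d=P[5]-P[4];print(np.arctan2(d[1],d[0]))
# subpixel hub ellipse & collars
for c,(u,v,r) in (('top',(195,213,25)),('side',(222,155,30))):
    im=cv2.imread(f'pics/{c}0.png')[v-r:v+r,u-r:u+r]; im=cv2.resize(im,None,fx=4,fy=4,interpolation=cv2.INTER_CUBIC)
    m=((im.min(2)>150)).astype(np.uint8)
    cs=max(cv2.findContours(m,0,2)[0],key=cv2.contourArea)
    h=cv2.convexHull(cs)[:,0]/4+np.array([u-r,v-r])-.375
    P=onz(c,h,.115)[:,:2]
    (x,y),rad=cv2.minEnclosingCircle((P*1000).astype(np.float32)); print(c,'hub circle',x,y,rad)
E
```

```text
top screws [[0.5362770107638105, 0.2537728833145948], [0.5366250083360885, 0.15254086154702373], [0.4266698744589027, 0.1519076874164208], [0.42635289149993516, 0.25234382167764413]] mean [0.4815 0.2026]
0.1012326199081121 -1.5673587168823464
0.10995695692146777 -3.135834240046756
0.10043663446937454 1.5739523812253386
0.10993340808462593 0.012999705118946606
side screws [[0.4246876720227324, 0.2564392885779577], [0.5350737738229949, 0.2584129468027715], [0.5352830073817749, 0.15683436931330286], [0.42443126159793965, 0.1563884700562571]] mean [0.4799 0.207 ]
0.11040374449014988 0.017877684963187212
0.10157879298094707 -1.5687365099709565
0.11085264259128637 -3.137570192337803
0.10005114708571917 1.5682335305357593
hub top [[0.4842 0.2001]
 [0.4827 0.2023]
 [0.4848 0.2276]
 [0.4805 0.175 ]
 [0.515  0.2009]
 [0.4539 0.2009]]
hub side [[0.4847 0.2037]
 [0.4556 0.2102]
 [0.5129 0.1931]]
top handle [[0.5702523123706439, -0.15180951024720662], [0.5692596076585571, -0.17618844710964793], [0.5467185527008716, -0.17460547828856227], [0.5477481149863561, -0.14999561944709422], [0.5587665322103305, -0.16376980385775586], [0.5701915344758497, -0.16506419132274047]] [ 0.5585 -0.1631]
-0.11281325121796527
side handle [[0.5461158031308428, -0.15127939540676782], [0.5672162380908633, -0.15358826917389512], [0.5675142734745285, -0.17585323039561673], [0.5415032255140225, -0.17292165762620848], [0.5579460429554143, -0.1630287728091504], [0.5694627553564101, -0.16263534047244788]] [ 0.5556 -0.1634]
0.03414858169657624
top hub circle 556.9032592773438 192.5963134765625 47.27317810058594
side hub circle 484.0357360839844 206.15235900878906 29.712602615356445
```

```bash
cat >> h.py <<'E'
def plan(goal,yaw,n):
    o=observe(); p=np.array(o['tool_pos']); y=o['tool_rot'][2]
    dy=(yaw-y+np.pi)%(2*np.pi)-np.pi; g=np.array(goal); out=[]
    for i in range(1,n+1):
        t=p+(g-p)/(n-i+1); r=round(-((dy+y0 if 0 else 0)),3) if 0 else None
        rem=(yaw-y+np.pi)%(2*np.pi)-np.pi; r=round(float(np.clip(-rem,-.12,.12)),2 if abs(rem)>.12 else 3)
        d=t-p; a=[d[0]*np.cos(y)+d[1]*np.sin(y), d[0]*np.sin(y)-d[1]*np.cos(y), -d[2]]
        a=np.round(np.array(a)*1000,1); out.append((a.tolist(),r))
        w=a/1000; p=p+[w[0]*np.cos(y)+w[1]*np.sin(y), w[0]*np.sin(y)-w[1]*np.cos(y), -w[2]]; y-=r
    print(',\n'.join('{"translation":%s,"roll":%s}'%(str(a).replace(' ',''),r) for a,r in out)); print(p,y)
E
python3 -c "
from h import *
plan([.557,-.163,.14],1.52,18)"
```

```text
{"translation":[27.5,-12.3,4.8],"roll":-0.12},
{"translation":[28.7,-8.9,4.8],"roll":-0.12},
{"translation":[29.6,-5.4,4.8],"roll":-0.12},
{"translation":[30.0,-1.8,4.8],"roll":-0.12},
{"translation":[30.0,1.8,4.8],"roll":-0.12},
{"translation":[29.6,5.4,4.8],"roll":-0.12},
{"translation":[28.7,8.9,4.8],"roll":-0.12},
{"translation":[27.5,12.3,4.8],"roll":-0.12},
{"translation":[25.8,15.5,4.8],"roll":-0.12},
{"translation":[23.8,18.4,4.8],"roll":-0.12},
{"translation":[21.4,21.1,4.8],"roll":-0.053},
{"translation":[20.2,22.3,4.9],"roll":-0.0},
{"translation":[20.3,22.2,4.8],"roll":-0.0},
{"translation":[20.2,22.3,4.9],"roll":-0.0},
{"translation":[20.3,22.2,4.8],"roll":-0.0},
{"translation":[20.2,22.3,4.9],"roll":-0.0},
{"translation":[20.3,22.2,4.8],"roll":-0.0},
{"translation":[20.2,22.3,4.9],"roll":-0.0}
[ 0.55704754 -0.16301582  0.13996734] 1.5197902685511187
```

Request:
step_arm(
  commands=[
    {"translation": [27.5,-12.3,4.8],"roll": -0.12},
    {"translation": [28.7,-8.9,4.8],"roll": -0.12},
    {"translation": [29.6,-5.4,4.8],"roll": -0.12},
    {"translation": [30,-1.8,4.8],"roll": -0.12},
    {"translation": [30,1.8,4.8],"roll": -0.12},
    {"translation": [29.6,5.4,4.8],"roll": -0.12},
    {"translation": [28.7,8.9,4.8],"roll": -0.12},
    {"translation": [27.5,12.3,4.8],"roll": -0.12},
    {"translation": [25.8,15.5,4.8],"roll": -0.12},
    {"translation": [23.8,18.4,4.8],"roll": -0.12},
    {"translation": [21.4,21.1,4.8],"roll": -0.053},
    {"translation": [20.2,22.3,4.9],"roll": 0},
    {"translation": [20.2,22.3,4.8],"roll": 0},
    {"translation": [20.2,22.3,4.9],"roll": 0},
    {"translation": [20.3,22.2,4.8],"roll": 0},
    {"translation": [20.2,22.3,4.9],"roll": 0},
    {"translation": [20.3,22.2,4.8],"roll": 0},
    {"translation": [20.2,22.3,4.9],"roll": 0},
    {"translation": [0,0,0],"roll": 0},
  ],
  fingers=0.6,
)

```text
time: 2.58
tool_pos: [0.56, -0.1596, 0.1388]
tool_rot: [3.141, -0.001, 1.523]
contact_force: [-1.1, 0.7, -0.3]
opening: 0.055
grip_force: 0.0
```

```bash
python3 - <<'E'
from h import *
im=read_camera('side'); u,v=280,225
cv2.imwrite('pics/s1.png',cv2.resize(im[v-60:v+60,u-80:u+80,::-1],(640,480),interpolation=cv2.INTER_CUBIC))
print(observe()['tool_pos'],observe()['tool_rot']); plan([.557,-.163,.066],1.52,4)
E
```

```text
[ 0.55837541 -0.16116733  0.13907572] [-3.14101605e+00 -4.70183140e-04  1.52334483e+00]
{"translation":[-0.5,-0.3,18.3],"roll":0.003},
{"translation":[-0.5,-0.3,18.3],"roll":0.0},
{"translation":[-0.4,-0.3,18.2],"roll":0.0},
{"translation":[-0.5,-0.4,18.3],"roll":0.0}
[ 0.5569827  -0.16300033  0.06597572] 1.5203448263255284
```

View pics/s1.png

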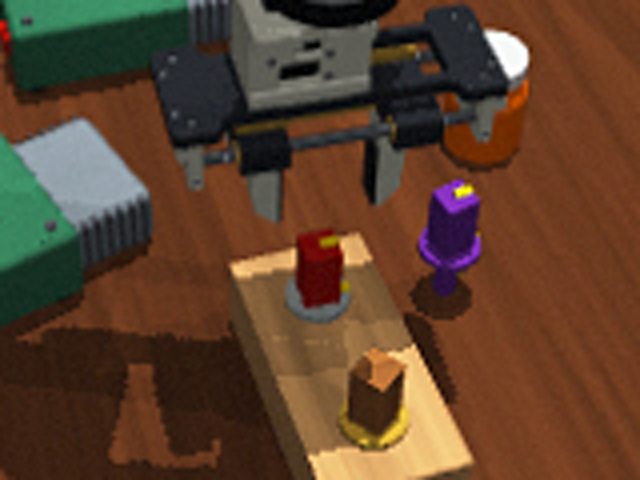

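The open fingers straddle the red handle, and the purple decoy is clear on the right. Going down.

Request:
step_arm(
  commands=[
    {"translation": [0,0,18],"roll": 0},
    {"translation": [0,0,18],"roll": 0},
    {"translation": [0,0,18],"roll": 0},
    {"translation": [0,0,15],"roll": 0},
    {"translation": [0,0,5],"roll": 0},
    {"translation": [0,0,0],"roll": 0},
    {"translation": [0,0,0],"roll": 0},
  ],
)

```text
time: 3.22
tool_pos: [0.5571, -0.1638, 0.0665]
tool_rot: [3.141, 0.0, 1.519]
contact_force: [0.4, 0.9, 0.4]
opening: 0.0553
grip_force: 0.0
```

Request:
step_arm(
  commands=[
    {"translation": [0,0,0],"roll": 0},
    {"translation": [0,0,0],"roll": 0},
    {"translation": [0,0,0],"roll": 0},
    {"translation": [0,0,0],"roll": 0},
    {"translation": [0,0,0],"roll": 0},
    {"translation": [0,0,0],"roll": 0},
  ],
  fingers=0,
  grip_force=30,
)

```text
time: 3.72
tool_pos: [0.5574, -0.1632, 0.0663]
tool_rot: [3.141, 0.0, 1.52]
contact_force: [0.7, 0.3, 1.3]
opening: 0.0241
grip_force: 29.9
```

Request:
step_arm(
  commands=[
    {"translation": [0,0,-10],"roll": 0},
    {"translation": [0,0,-20],"roll": 0},
    {"translation": [0,0,-25],"roll": 0},
    {"translation": [0,0,-30],"roll": 0},
    {"translation": [0,0,-30],"roll": 0},
    {"translation": [0,0,-19],"roll": 0},
    {"translation": [0,0,0],"roll": 0},
    {"translation": [0,0,0],"roll": 0},
  ],
)

```text
time: 4.38
tool_pos: [0.5573, -0.1632, 0.2009]
tool_rot: [3.14, 0.001, 1.52]
contact_force: [-0.4, -0.3, -3.0]
opening: 0.0241
grip_force: 29.9
```

```bash
python3 -c "
from h import *
plan([.484,.2045,.20],1.575,14)"
```

```text
{"translation":[26.0,-6.6,0.1],"roll":-0.055},
{"translation":[26.3,-5.1,0.1],"roll":-0.0},
{"translation":[26.3,-5.1,0.1],"roll":-0.0},
{"translation":[26.3,-5.1,0.1],"roll":-0.0},
{"translation":[26.3,-5.1,0.0],"roll":-0.0},
{"translation":[26.3,-5.1,0.1],"roll":-0.0},
{"translation":[26.3,-5.1,0.0],"roll":-0.0},
{"translation":[26.3,-5.1,0.1],"roll":-0.0},
{"translation":[26.3,-5.2,0.0],"roll":-0.0},
{"translation":[26.2,-5.1,0.1],"roll":-0.0},
{"translation":[26.3,-5.2,0.0],"roll":-0.0},
{"translation":[26.2,-5.1,0.1],"roll":-0.0},
{"translation":[26.3,-5.2,0.0],"roll":-0.0},
{"translation":[26.2,-5.1,0.1],"roll":-0.0}
[0.48404977 0.20446797 0.19996524] 1.5749045593087543
```

Request:
step_arm(
  commands=[
    {"translation": [13,-3.3,0],"roll": -0.055},
    {"translation": [26.2,-5.1,0.1],"roll": 0},
    {"translation": [26.2,-5.1,0.1],"roll": 0},
    {"translation": [26.2,-5.1,0.1],"roll": 0},
    {"translation": [26.3,-5.1,0.1],"roll": 0},
    {"translation": [26.3,-5.1,0.1],"roll": 0},
    {"translation": [26.3,-5.1,0.1],"roll": 0},
    {"translation": [26.3,-5.1,0.1],"roll": 0},
    {"translation": [26.3,-5.2,0],"roll": 0},
    {"translation": [26.2,-5.1,0.1],"roll": 0},
    {"translation": [26.3,-5.2,0],"roll": 0},
    {"translation": [26.3,-5.2,0],"roll": 0},
    {"translation": [26.3,-5.2,0],"roll": 0},
    {"translation": [26.2,-5.1,0.1],"roll": 0},
    {"translation": [13.3,-3.3,0.1],"roll": 0},
    {"translation": [0,0,0],"roll": 0},
    {"translation": [0,0,0],"roll": 0},
    {"translation": [0,0,0],"roll": 0},
    {"translation": [0,0,0],"roll": 0},
  ],
)

```text
time: 5.97
tool_pos: [0.4831, 0.2034, 0.1982]
tool_rot: [-3.14, 0.001, 1.574]
contact_force: [-0.4, -0.6, -2.5]
opening: 0.0236
grip_force: 29.9
```

```bash
python3 - <<'E'
from h import *
o=observe();print(o['tool_pos'],o['tool_rot'])
im=read_camera('side'); cv2.imwrite('pics/side2.png',im[:,:,::-1])
u,v=224,135
cv2.imwrite('pics/s2.png',cv2.resize(im[v-45:v+45,u-60:u+60,::-1],(800,600),interpolation=cv2.INTER_CUBIC))
p=np.array(o['tool_pos'])
for P in ([p[0],p[1],p[2]-.0533],[.484,.2045,.115],[.484,.2045,.065]): print(P,proj('side',P),(proj('side',P)-[u-60,v-45]+.5)*800/120)
E
```

```text
[0.48307748 0.20339791 0.19824083] [-3.14035933e+00  6.93982259e-04  1.57361960e+00]
[np.float64(0.48307748075770146), np.float64(0.20339790519623846), np.float64(0.1449408345241439)] [[219.95994588 136.52030108]] [[376.3996392  313.46867389]]
[0.484, 0.2045, 0.115] [[220.91999527 144.29440245]] [[382.79996846 365.29601632]]
[0.484, 0.2045, 0.065] [[222.09916935 157.12216573]] [[390.66112902 450.81443823]]
```

View pics/s2.png

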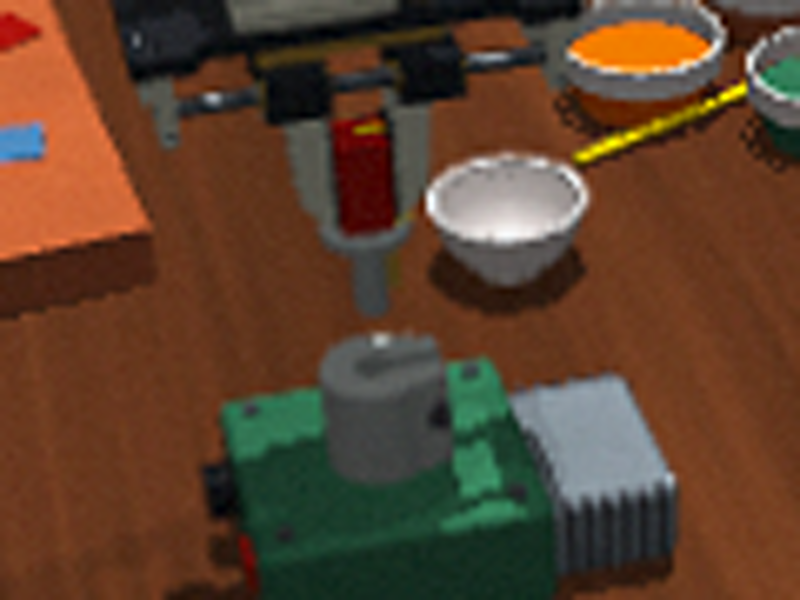

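Request:
step_arm(
  commands=[
    {"translation": [-0.9,-2.1,0],"roll": 0},
    {"translation": [0,0,10],"roll": 0},
    {"translation": [0,0,10],"roll": 0},
    {"translation": [0,0,3],"roll": 0},
    {"translation": [0,0,0],"roll": 0},
    {"translation": [0,0,0],"roll": 0},
    {"translation": [0,0,0],"roll": 0},
    {"translation": [0,0,0],"roll": 0},
  ],
)

```text
time: 6.68
tool_pos: [0.4812, 0.2037, 0.1762]
tool_rot: [3.141, -0.0, 1.575]
contact_force: [0.5, 0.1, -1.2]
opening: 0.0239
grip_force: 29.9
```

```bash
python3 - <<'E'
from h import *
o=observe();print(o['tool_pos'],o['tool_rot'])
im=read_camera('side'); cv2.imwrite('pics/side3.png',im[:,:,::-1])
u,v=220,145
cv2.imwrite('pics/s3.png',cv2.resize(im[v-30:v+30,u-40:u+40,::-1],(800,600),interpolation=cv2.INTER_CUBIC))
p=np.array(o['tool_pos'])
P=[p[0],p[1],p[2]-.0533]; print(P,(proj('side',P)-[u-40,v-30]+.5)*10)
E
```

```text
[0.48124814 0.20365237 0.17618018] [ 3.14090087e+00 -6.72805188e-05  1.57493691e+00]
[np.float64(0.4812481363216842), np.float64(0.20365237430146002), np.float64(0.12288017577120018)] [[404.08661636 280.08838685]]
```

View pics/s3.png

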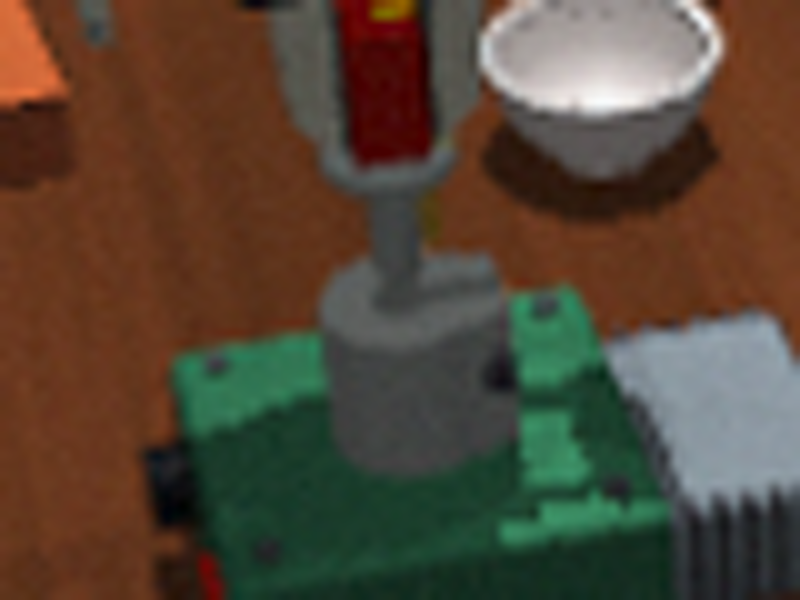

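The rod tip (398,~285) sits over the bore, whose centre is predicted at (398,296). The slot runs right from there, on the key's side. Descending by feel.

Request:
step_arm(
  commands=[
    {"translation": [0,0,3],"roll": 0},
    {"translation": [0,0,3],"roll": 0},
    {"translation": [0,0,2],"roll": 0},
    {"translation": [0,0,2],"roll": 0},
    {"translation": [0,0,1],"roll": 0},
    {"translation": [0,0,0],"roll": 0},
    {"translation": [0,0,0],"roll": 0},
  ],
)

```text
time: 7.32
tool_pos: [0.481, 0.2035, 0.1648]
tool_rot: [-3.141, 0.0, 1.575]
contact_force: [-0.2, -0.4, -1.5]
opening: 0.0238
grip_force: 29.9
```

Request:
step_arm(
  commands=[
    {"translation": [0,0,1],"roll": 0},
    {"translation": [0,0,1],"roll": 0},
    {"translation": [0,0,1],"roll": 0},
    {"translation": [0,0,1],"roll": 0},
    {"translation": [0,0,1],"roll": 0},
    {"translation": [0,0,0],"roll": 0},
    {"translation": [0,0,0],"roll": 0},
  ],
)

```text
time: 7.9
tool_pos: [0.481, 0.2035, 0.1598]
tool_rot: [-3.141, 0.0, 1.575]
contact_force: [-1.0, -0.3, -1.5]
opening: 0.0239
grip_force: 29.9
```

Request:
step_arm(
  commands=[
    {"translation": [0,0,1],"roll": 0},
    {"translation": [0,0,1],"roll": 0},
    {"translation": [0,0,1],"roll": 0},
    {"translation": [0,0,1],"roll": 0},
    {"translation": [0,0,1],"roll": 0},
    {"translation": [0,0,1],"roll": 0},
    {"translation": [0,0,0],"roll": 0},
    {"translation": [0,0,0],"roll": 0},
  ],
)

```text
time: 8.57
tool_pos: [0.481, 0.2035, 0.1538]
tool_rot: [-3.141, 0.0, 1.575]
contact_force: [-0.5, 0.5, -1.9]
opening: 0.0238
grip_force: 29.9
```

Request:
step_arm(
  commands=[
    {"translation": [0,0,1],"roll": 0},
    {"translation": [0,0,1],"roll": 0},
    {"translation": [0,0,1.5],"roll": 0},
    {"translation": [0,0,1.5],"roll": 0},
    {"translation": [0,0,2],"roll": 0},
    {"translation": [0,0,2],"roll": 0},
    {"translation": [0,0,2],"roll": 0},
    {"translation": [0,0,0],"roll": 0},
    {"translation": [0,0,0],"roll": 0},
  ],
)

```text
time: 9.32
tool_pos: [0.4809, 0.2035, 0.1427]
tool_rot: [-3.141, 0.0, 1.575]
contact_force: [-0.5, 0.2, -2.3]
opening: 0.0236
grip_force: 29.9
```

Request:
step_arm(
  commands=[
    {"translation": [0,0,0],"roll": 0},
    {"translation": [0,0,2],"roll": 0},
    {"translation": [0,0,2],"roll": 0},
    {"translation": [0,0,2],"roll": 0},
    {"translation": [0,0,2],"roll": 0},
    {"translation": [0,0,2],"roll": 0},
    {"translation": [0,0,2],"roll": 0},
    {"translation": [0,0,0],"roll": 0},
    {"translation": [0,0,0],"roll": 0},
  ],
  grip_force=55,
)

```text
time: 10.07
tool_pos: [0.4813, 0.2036, 0.1312]
tool_rot: [3.141, -0.0, 1.575]
contact_force: [-1.4, -0.2, 4.9]
opening: 0.0242
grip_force: 54.9
```

Request:
step_arm(
  commands=[
    {"translation": [0,0,1],"roll": 0},
    {"translation": [0,0,1],"roll": 0},
    {"translation": [0,0,1],"roll": 0},
    {"translation": [0,0,1],"roll": 0},
    {"translation": [0,0,0.5],"roll": 0},
    {"translation": [0,0,0],"roll": 0},
    {"translation": [0,0,0],"roll": 0},
  ],
)

```text
time: 10.65
tool_pos: [0.4813, 0.2036, 0.127]
tool_rot: [3.141, -0.0, 1.575]
contact_force: [-1.0, -0.0, 7.7]
opening: 0.0237
grip_force: 54.9
```

Request:
step_arm(
  commands=[
    {"translation": [0,0,0.5],"roll": 0},
    {"translation": [0,0,0.5],"roll": 0},
    {"translation": [0,0,0.5],"roll": 0},
    {"translation": [0,0,0],"roll": 0},
    {"translation": [0,0,0],"roll": 0},
    {"translation": [0,0,0],"roll": 0},
  ],
)

```text
time: 11.15
tool_pos: [0.4813, 0.2036, 0.1263]
tool_rot: [3.14, -0.0, 1.575]
contact_force: [-4.0, -1.8, 13.4]
opening: 0.0238
grip_force: 54.9
```

Request:
step_arm(
  commands=[
    {"translation": [0,0,0.5],"roll": 0},
    {"translation": [0,0,0],"roll": 0},
    {"translation": [0,0,0],"roll": 0},
    {"translation": [0,0,0],"roll": 0},
    {"translation": [0,0,0],"roll": 0},
  ],
)

```text
time: 11.57
tool_pos: [0.4813, 0.2036, 0.1262]
tool_rot: [3.14, -0.0, 1.575]
contact_force: [-4.6, -3.6, 17.5]
opening: 0.0234
grip_force: 54.9
```

```bash
python3 - <<'E'
from h import *
im=read_camera('side')
u,v=240,180
cv2.imwrite('pics/s4.png',cv2.resize(im[v-80:v+100,u-80:u+160,::-1],(800,600),interpolation=cv2.INTER_CUBIC))
o=observe();print(o['tool_pos'],o['contact_force'],o['torque'],o['grip_force'])
E
```

```text
[0.48126669 0.20361665 0.12622434] [-4.7204152  -2.06366978 17.45262603] [-0.37419594  0.98594832 -0.0321547 ] 54.86759662628174
```

View pics/s4.png

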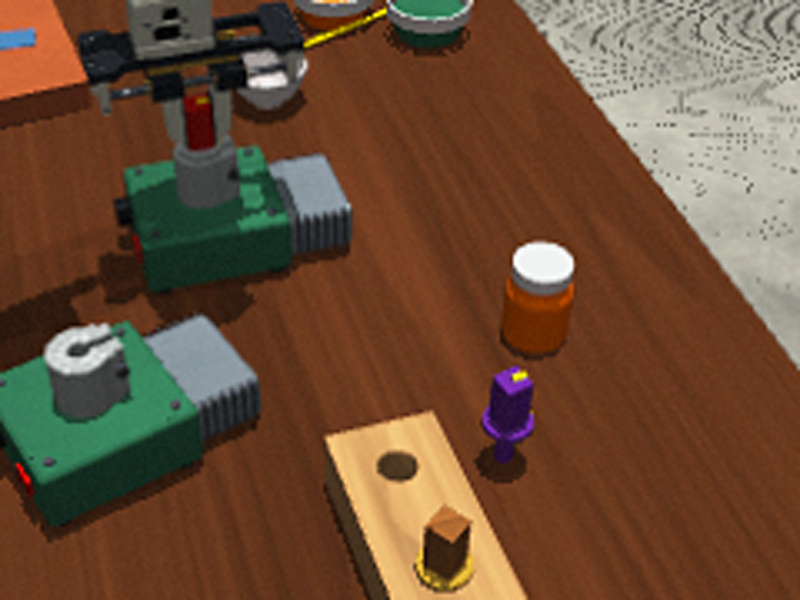

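The collar is seated on the hub at (207,155), and the stirrer is still in the stand at (445,545). The force has risen about 10 N above the spring force, so the shaft is home.

```bash
python3 -c "
from cell import *
print(hand_in())"
```

```text
the job is handed in; nothing more can be done
None
```

I handed in the job with the keyed shaft pushed fully home in the far mill's hub: key in the slot, collar flush, still gripped at 55 N. The stirrer, jar, bowl and ore stone were left untouched, and the run took about 12 s; the hand-in call returned no verdict.

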